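# Seat the griddle plate on its pins and close the catch

## Robot

A 6-joint arm with a two-finger parallel gripper is mounted at the origin on a cart in front of the work surface, level with it; the furniture and walls round the work are solid. World frame = base frame: x ahead of the robot, y to its left, z up, the work surface at z = 0. Lengths are in m, angles in degrees, forces in N, time in s.
With the tool pointing down it reaches from about 0.35 to 0.875 m from the base axis. Payload 4.2 kg.
Tool frame: the origin (TCP) lies on the front face of the gripper's body, between the roots of the fingers; the fingertips stand 70 mm ahead of it and the grasp point (between the pads) lies 51 mm ahead of it; z points along the fingers, y is the line along which they close (so a half turn about z gives the same grasp; the last joint's range is limited). The gripper opens to 87 mm and grips with 3 to 60 N. Pads are 19 mm wide; open, the fingers measure 117 mm over their backs; the gripper's body (75 mm by 190 mm) begins 51 mm behind the grasp point.
Start: joints at [-50.329, 22.042, 0.453, 0, -68.411, -14.817], TCP at [0.263, -0.567, 0.292] pointing down, gripper open.
Joint ranges: [-179.83, 179.83], [-69.29, 118.12], [-61.27, 80.66], [-181.25, 117.63], [-171.15, -9.14], [-177.46, 177.46]. Speed limits (degrees/s): [159.86, 159.86, 180, 180, 180, 180].

## Interface

Orientations are given as a 3x3 rotation matrix whose columns are the frame's x, y, z axes.
In Python, from station import r gives the robot as it stands.
- The arm moves only by the shell command python3 -m pendant 'ROWS' [OPENING]. ROWS is JSON, a list of rows, each a list of 2 entries, a list of its own where there are three numbers: the shift along the tool's x, y, z in mm, then the turn, a rotation vector about the tool's x, y, z in rad. A call has 1 to 10 rows; each row is the pose to reach, as a shift and turn from the pose commanded when the call began, along the tool's axes at that moment; what a row does not reach only later rows make up. A row lasts 1/10 s, in which the tool goes at most 50 mm and 8.59 degrees, less where a joint would pass 70% of its speed; a pose out of reach is approached as far as the arm can. A call with a gripper value outside its range is refused whole. OPENING is the opening, from 0 (shut) to 1 (fully open), set as the call begins (- or left out, the last holds). The fingers move at their own pace and stop on an object; the grip force is fixed at half the most. Time passes only in rows, so rows that repeat a pose let the fingers close. It gives the time, the measured TCP pose, the force, the opening and the grip force at its end, in the units of the state.
- r.sense(): the state, without advancing time (a new reading comes with each control period).
- r.capture(name): name is "side" or "top"; returns a dict with "frame" (384x512x3 uint8, red, green, blue), "vertical_fov" (degrees; the focal length in pixels is half the picture's height over the tangent of half this angle, whatever the lens; pixels are square), "cx", "cy" (the principal point, pixels), "rvec" (rotation vector, rad) and "tvec" (3), from world to camera coordinates, as OpenCV has them. Camera axes: x right, y down, z forward; pixel columns grow to the right and rows downward; lengths in m; the calibration is good to about 2 mm. A picture is of the moment at which its call begins. There is no depth.
- r.finish_job(): hands the job in; it is judged then, once.
The state is a dict: "time_s": time; "joints": joint angles; "joint_velocities": joint speeds; "effort": joint torques, N m; "tcp_pos": TCP position; "ee_rot": TCP orientation; "wrist_force": force on the tool from outside, world axes, zero at the start; "moment": the same for the moment, N m; "gripper_width": opening from 0.0 (shut) to 1.0 (fully open); "gripper_force": force on a finger pad.
Only numpy, scipy, OpenCV 4.12 (cv2) and the standard library are available. Lean on these libraries where they do the work, as an engineer would, in place of code of your own. Each camera call takes 0.05 s, during which the arm holds its last target. There are 200 camera calls.

## Task

The griddle plate has been put back crooked on the tabletop grill and is riding on top of the two brass locating pins. Without gripping or lifting it, nudge it along with the fingertips until both of its holes drop over the pins and it lies flat on the grill, then push the red-knobbed catch round, as far as it goes, over the tongue at the front of the plate. Leave the things standing about where they are.

Things in the scene. Friction and masses are not known exactly. Their poses are not given: they have to be found in the camera images.
- grill: Tabletop grill, fixed: white housing, flat bare steel deck 50 mm above the worktop, spanning x -122 to +82, y -150 to +150 mm. Origin on the worktop under where the plate's origin belongs; x to the grill's back, y to its left. Two brass locating pins at x -25, y +115 and -115 mm: 10 mm diameter, round-nosed, 9 mm tall above the deck. The front dial is for looks only.
- plate: Loose dark griddle plate, about 0.7 kg; origin at its flat underside, x back, y left; seated it lies over the grill's origin on the deck (play 2 mm). Pan x -48 to +70, y -95 to +95 mm with a 6 mm wide rim, top 18 mm above the underside. 6 mm thick front tongue x -85 to -48, y +-40 mm; 6 mm thick side lugs x -63 to +13, out to y +-140 mm.
- hole_left (a point): Centre, at the underside, of the round 14 mm hole in the plate's left lug (plate x -25, y +115 mm). At the start the plate sits 10 to 25 mm too far back, up to 20 mm to one side and turned up to 6 degrees: back edge on the deck, front riding up on the pin noses, pitched about 5 degrees. The front drops when both holes reach the pins.
- hole_right (a point): Centre, at the underside, of the slot in the plate's right lug, 14 mm along x and 20 mm along y (plate x -25, y -115 mm).
- plate_back (a point): Middle of the plate's back edge, at the underside (plate x +70, y 0 mm); it rests on the deck, before and after.
- pin_left (a point): Foot of the left pin, on the deck (grill x -25, y +115 mm).
- pin_right (a point): Foot of the right pin, on the deck (grill x -25, y -115 mm).
- catch (a joint): Angle of the catch, a flat aluminium arm 58 mm long, 5 mm thick, 8 mm above the deck, on an upright pivot at grill x -105, y 0 mm. 0: parked, pointing to the grill's left; grows clockwise seen from above to its stop at 1.57, pointing back over the plate's tongue. It stays where it is left; 1 to 2 N at the knob moves it. A plate not down on its pins blocks it.
- catch_knob (a point): Middle of the red upright knob on the catch arm, 40 mm from the pivot: 12 mm diameter, from 13 to 36 mm above the deck (this point 25 mm above it).
- salt_shaker: Grey salt shaker, 44 mm diameter, 90 mm tall, standing left of the grill; not part of the job. Origin at its foot.
- spice_jar: Glass spice jar with a yellow cap, 45 mm diameter, 100 mm tall, standing right of the grill; not part of the job. Origin at its foot.
- mug: Dark grey mug, 88 mm diameter, 106 mm tall, at the front right; not part of the job. Origin at its foot.

How it is judged:
By the outcome, as a careful person would: the job done as asked, in the order asked, and still so for the second after the job is handed in, with the robot touching nothing.
It also fails if it takes over 67 s, if anything falls off the work surface, if the arm or the gripper's body presses on something with over 40 N, if the wrist force passes 120 N, or if a joint passes its speed limit or range.

## Working session

There is one attempt and no reset: what is moved stays moved. The work goes in short steps, Python scripts to look and compute and a shell command to move; the robot and the scene stay as the last step left them, time stands still between calls to the robot, and variables do not carry over. Pictures are saved under pics/ and viewed, at most 10 in all, crops included, and the job is handed in when it is done.

```bash
mkdir -p pics; ls
cat > h.py <<'E'
import numpy as np, cv2
from station import r
def cam(n):
    c=r.capture(n); f=192/np.tan(np.radians(c["vertical_fov"]/2))
    K=np.array([[f,0,c["cx"]],[0,f,c["cy"]],[0,0,1]]); R=cv2.Rodrigues(np.array(c["rvec"],float))[0]; t=np.array(c["tvec"],float).ravel()
    return c["frame"],K,R,t
def ray(C,u,v,z):
    _,K,R,t=C; d=R.T@np.linalg.inv(K)@np.array([u,v,1.]); o=-R.T@t
    return o+d*(z-o[2])/d[2]
def proj(C,p):
    _,K,R,t=C; q=K@(R@np.array(p,float)+t); return q[:2]/q[2]
E
python3 - <<'E'
from h import *
for n in("top","side"):
    C=cam(n); print(n,C[1][0,0],-C[2].T@C[3],C[0].shape)
    cv2.imwrite(f"pics/{n}0.png",cv2.resize(C[0][:,:,::-1],(800,600),interpolation=cv2.INTER_CUBIC))
s=r.sense();print(s["tcp_pos"],s["ee_rot"],s["time_s"])
E
```

```text
pics
top 436.3368762844282 [ 0.43520431 -0.15164034  1.33956611] (384, 512, 3)
side 460.68887241495867 [-0.06899379 -1.05013098  0.82410211] (384, 512, 3)
[ 0.26255892 -0.56673603  0.29128836] [[-9.07434426e-01 -4.20192755e-01 -9.00294172e-04]
 [-4.20193707e-01  9.07432845e-01  1.69706286e-03]
 [ 1.03862981e-04  1.91827121e-03 -9.99998155e-01]] 0.1
```

View pics/top0.png

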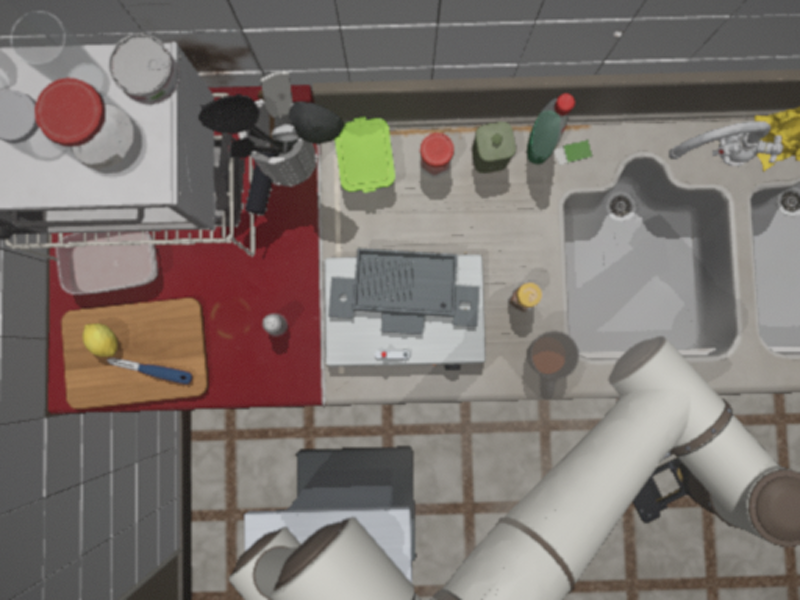

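View pics/side0.png

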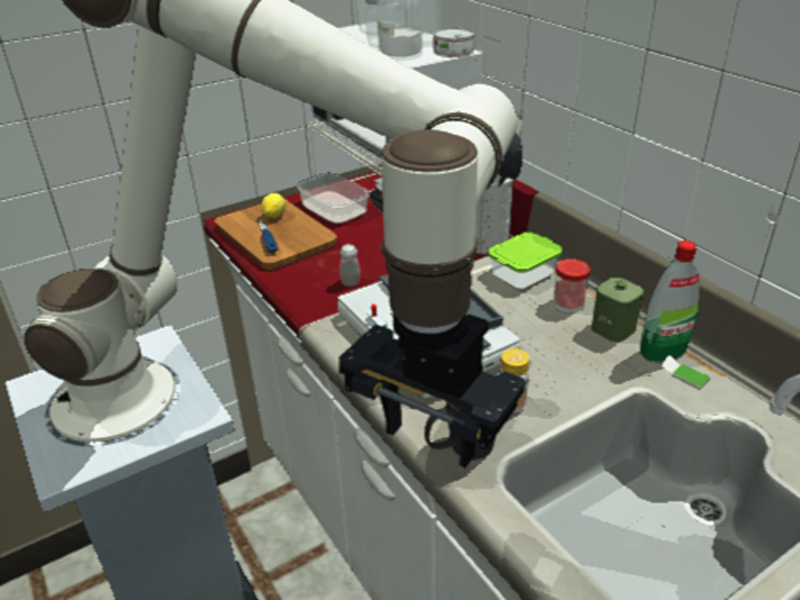

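The top view shows the grill with corners at about (325,258), (482,253), (486,360) and (327,366). The plate lies too far back and slightly turned, and the red catch knob is at (385,355). In the side view the gripper hides part of the plate. I'll crop in closer on the top view.

Run:
```python
from h import *
C=cam("top"); im=C[0][152:246,198:322]
cv2.imwrite("pics/topc.png",cv2.resize(im[:,:,::-1],None,fx=6,fy=6,interpolation=cv2.INTER_CUBIC))
hsv=cv2.cvtColor(C[0],cv2.COLOR_RGB2HSV)
# housing+plate outline: brightness of housing
for nm,(u,v),z in [("TL",(325,258),.05),("TR",(482,253),.05),("BR",(486,360),.05),("BL",(327,366),.05)]:
    print(nm,ray(C,u*.64,v*.64,z).round(4))
```

```text
TL [ 0.6334 -0.0142  0.05  ]
TR [ 0.6348 -0.314   0.05  ]
BR [ 0.4311 -0.314   0.05  ]
BL [ 0.428  -0.0141  0.05  ]
```

View pics/topc.png

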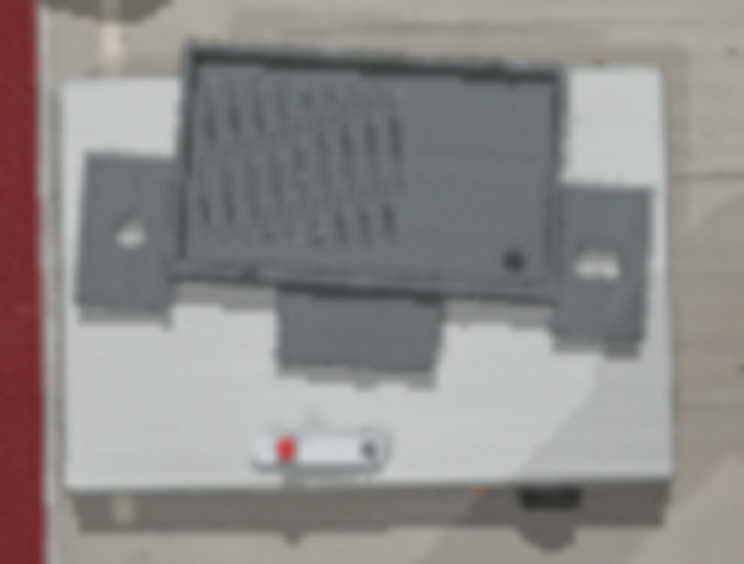

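The crop shows the plate turned clockwise, with the left lug hole at (131,233) and the right slot at (597,265). The catch pivot is at (369,450) and the knob at (286,449). I'll fit both poses from the corner points.

```bash
cat >> h.py <<'E'
def fit(model,world):
    m=np.array(model,float)[:,:2];w=np.array(world,float)[:,:2]
    a=m-m.mean(0);b=w-w.mean(0)
    th=np.arctan2((a[:,0]*b[:,1]-a[:,1]*b[:,0]).sum(),(a*b).sum())
    R=np.array([[np.cos(th),-np.sin(th)],[np.sin(th),np.cos(th)]]); t=w.mean(0)-R@m.mean(0)
    return th,R,t,np.linalg.norm(m@R.T+t-w,axis=1)
def crop(C,u,v,z): return ray(C,198+(u+.5)/6-.5,152+(v+.5)/6-.5,z)
E
python3 - <<'E'
from h import *
C=cam("top")
G=[(62,82,.082,.15),(660,66,.082,-.15),(673,474,-.122,-.15),(66,490,-.122,.15)]
thg,Rg,tg,e=fit([(x,y) for _,_,x,y in G],[crop(C,u,v,.05) for u,v,_,_ in G])
print("grill yaw",np.degrees(thg),tg,e*1e3)
p=crop(C,369,450,.063);k=crop(C,286,449,.08)
print("pivot",(p[:2]-tg)@Rg,"knob",(k[:2]-tg)@Rg,k)
P=[(85,152,13,140,6),(77,303,-63,140,6),(651,186,13,-140,6),(643,342,-63,-140,6),(277,371,-85,40,6),(436,385,-85,-40,6),(190,46,70,95,18),(564,68,70,-95,18)]
w=[crop(C,u,v,.05+.085*(70-x)/1e3+h/1e3) for u,v,x,y,h in P]
th,R,t,e=fit([(x/1e3,y/1e3) for _,_,x,y,_ in P],w)
print("plate rel yaw",np.degrees(th-thg),"rel pos",((t-tg)@Rg)*1e3,e*1e3)
print("hole L,R in grill",[((R@np.array([-.025,y])+t-tg)@Rg*1e3).round(1) for y in(.115,-.115)])
hsv=cv2.cvtColor(C[0],cv2.COLOR_RGB2HSV)
for n,l,h in(("cap",(15,120,100),(32,255,255)),):
    m=cv2.inRange(hsv,l,h); c,_=cv2.findContours(m[150:240,300:380],0,2); c=max(c,key=cv2.contourArea); M=cv2.moments(c); print(n,ray(C,300+M['m10']/M['m00'],150+M['m01']/M['m00'],.1))
print("salt",ray(C,274*.64,322*.64,.08),"mug",ray(C,553*.64,352*.64,.106))
E
```

```text
grill yaw -0.16376131009597922 [ 0.55190014 -0.16193913] [2.19790067 1.09903519 1.81991602 0.84083659]
pivot [-0.10550601  0.00039751] knob [-0.1041987   0.04034306] [ 0.44781717 -0.12129842  0.08      ]
plate rel yaw -5.0736371170245 rel pos [17.35060255 -1.89093645] [1.40353606 3.32975442 2.7587148  2.14972631 2.8005713  4.28791925
 3.55307147 2.91139241]
hole L,R in grill [array([  2.6, 114.9]), array([ -17.7, -114.2])]
cap [ 0.54565497 -0.38025026  0.1       ]
salt [0.51199859 0.07919562 0.08      ] mug [ 0.44235526 -0.4283943   0.106     ]
```

Everything is consistent: pivot and knob are within 1 mm of where they must be, and the plate is about 17 mm too far back and yawed -5°. Plan: put the open fingers behind the plate, lined up with the grill, and push it forward squarely with both tips.

```bash
python3 -m pendant '[[[-567,183,20],[0,0,0.434]],[[-567,183,20],[0,0,0.434]],[[-567,183,20],[0,0,0.434]],[[-567,183,20],[0,0,0.434]],[[-567,183,20],[0,0,0.434]],[[-567,183,20],[0,0,0.434]],[[-567,183,20],[0,0,0.434]],[[-567,183,20],[0,0,0.434]],[[-567,183,20],[0,0,0.434]],[[-567,183,20],[0,0,0.434]]]' 1; python3 -c "
from h import *
s=r.sense();print(s['time_s'],s['tcp_pos'],s['ee_rot'],s['joints'],s['wrist_force'])"
```

```text
time_s: 1.2
tcp_pos: [0.624, -0.2326, 0.2756]
ee_rot: [[-1.0, -0.0, -0.0], [-0.0, 1.0, 0.0], [0.0, 0.0, -1.0]]
wrist_force: [0.5, -0.4, -0.1]
gripper_width: 1.002
gripper_force: 0.0
1.2 [ 0.62403385 -0.23264633  0.27563656] [[-9.99999971e-01 -1.29268052e-05 -2.41481108e-04]
 [-1.29421084e-05  9.99999998e-01  6.33708046e-05]
 [ 2.41480289e-04  6.33739281e-05 -9.99999969e-01]] [-6.56351183e+00  2.66667621e+01  5.39750874e+00 -2.17342819e-03
 -6.87449068e+01 -8.34349589e+01] [ 0.47650028 -0.35093852 -0.11268574]
```

```bash
python3 -m pendant '[[[-40,36,0],[0,0,0]],[[-76,71,0],[0,0,0]],[[-76,71,20],[0,0,0]],[[-76,71,60],[0,0,0]],[[-76,71,100],[0,0,0]],[[-76,71,125],[0,0,0]],[[-76,71,140],[0,0,0]],[[-76,71,147],[0,0,0]],[[-76,71,147],[0,0,0]]]'
python3 - <<'E'
from h import *
for n in("top","side"):
    C=cam(n); o=proj(C,(.56,-.16,.06)).astype(int); print(o)
    im=C[0][max(o[1]-55,0):o[1]+55,max(o[0]-75,0):o[0]+75]
    cv2.imwrite(f"pics/{n}1.png",cv2.resize(im[:,:,::-1],None,fx=5,fy=5,interpolation=cv2.INTER_CUBIC))
E
```

```text
time_s: 2.1
tcp_pos: [0.699, -0.1634, 0.1285]
ee_rot: [[-1.0, 0.0, -0.001], [0.0, 1.0, -0.0], [0.001, -0.0, -1.0]]
wrist_force: [-0.2, 0.0, 0.1]
gripper_width: 1.003
gripper_force: 0.0
[257 187]
[279 195]
```

View pics/side1.png

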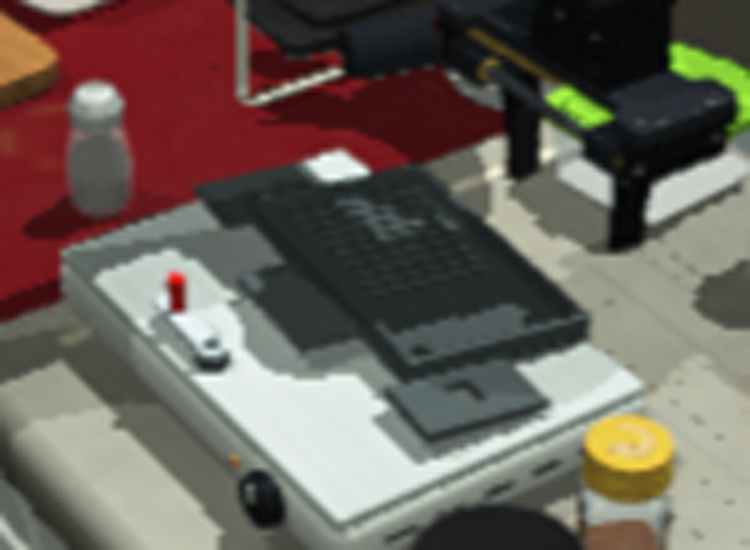

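The side view shows the fingers behind the plate's back edge, clear of everything. The plate's front rides high, and I can see the knob at (177,290) in the crop. Now pushing forward.

```bash
python3 -m pendant '[[[20,0,0],[0,0,0]],[[32,0,0],[0,0,0]],[[38,0,0],[0,0,0]],[[41,0,0],[0,0,0]],[[44,0,0],[0,0,0]],[[47,0,0],[0,0,0]],[[50,0,0],[0,0,0]],[[52,0,0],[0,0,0]],[[54,0,0],[0,0,0]],[[54,0,0],[0,0,0]]]'; python3 -m pendant '[[[2,0,0],[0,0,0]],[[4,0,0],[0,0,0]],[[6,0,0],[0,0,0]],[[8,0,0],[0,0,0]],[[8,0,0],[0,0,0]]]'
python3 - <<'E'
from h import *
C=cam("top")
im=C[0][152:246,198:322]
cv2.imwrite("pics/topc2.png",cv2.resize(im[:,:,::-1],None,fx=6,fy=6,interpolation=cv2.INTER_CUBIC))
E
```

```text
time_s: 3.2
tcp_pos: [0.6487, -0.1631, 0.1313]
ee_rot: [[-1.0, -0.0, 0.011], [-0.0, 1.0, -0.001], [-0.011, -0.001, -1.0]]
wrist_force: [4.5, 1.3, 2.7]
gripper_width: 1.001
gripper_force: 2.4
time_s: 3.7
tcp_pos: [0.6418, -0.1631, 0.132]
ee_rot: [[-1.0, -0.0, 0.013], [-0.0, 1.0, -0.001], [-0.013, -0.001, -1.0]]
wrist_force: [5.8, 1.1, 4.0]
gripper_width: 0.998
gripper_force: 3.1
```

View pics/topc2.png

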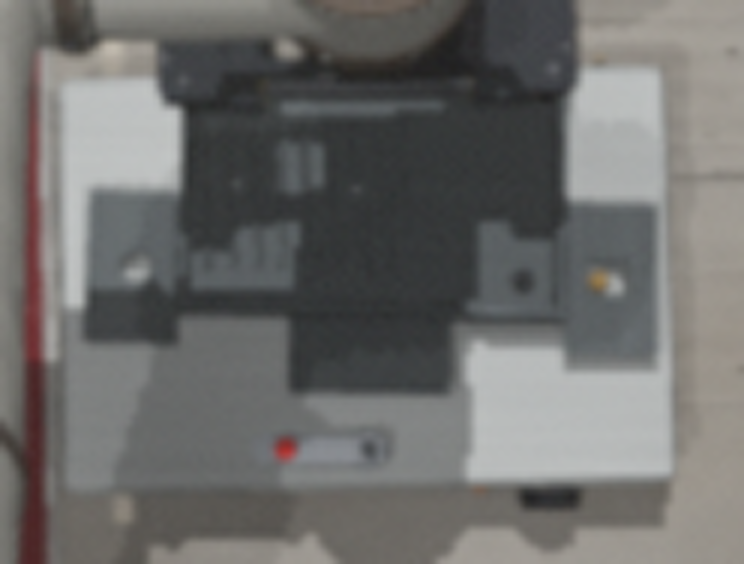

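The picture shows the fingers on the back edge, and the right slot at (606,282) with the brass pin showing at its left end. The left hole is at (135,267). I'll fit it again.

```bash
cat >> h.py <<'E'
def plate(C,P,pitch=.085):
    tg=np.array([.5519,-.16194]);thg=np.radians(-.16);Rg=np.array([[np.cos(thg),-np.sin(thg)],[np.sin(thg),np.cos(thg)]])
    w=[crop(C,u,v,.05+pitch*(70-x)/1e3+h/1e3) for u,v,x,y,h in P]
    th,R,t,e=fit([(x/1e3,y/1e3) for _,_,x,y,_ in P],w)
    print("plate rel yaw",np.degrees(th-thg),"rel pos",((t-tg)@Rg)*1e3,(e*1e3).round(1))
    print("hole err L,R",[((R@np.array([-.025,y])+t-tg)@Rg*1e3-[-25,y*1e3]).round(1) for y in(.115,-.115)])
E
python3 - <<'E'
from h import *
C=cam("top")
plate(C,[(90,188,13,140,6),(84,340,-63,140,6),(655,204,13,-140,6),(655,367,-63,-140,6),(290,391,-85,40,6),(450,391,-85,-40,6)])
for y in(.115,-.115): # where pins' tops should appear in crop
    th=np.radians(-.16); q=np.array([.5519-.025*np.cos(th)-y*np.sin(th),-.16194+y,.057]); u=proj(C,q); print((u-[198,152]+.5)*6-.5)
E
```

```text
plate rel yaw -3.3636195424760995 rel pos [ 5.94674417 -4.66894023] [0.9 1.1 2.3 3.8 2.3 3.3]
hole err L,R [array([12.7, -3.4]), array([-0.8, -3. ])]
[131.64762922 291.60775489]
[599.80031185 280.07433924]
```

The right slot already sits over its pin. The left hole is about 12.5 mm too far back, and the plate is about 3 to 4 mm too far right. Next I'll close the fingers and nudge the pan's right wall to the left.

```bash
python3 -m pendant '[[[-15,0,0],[0,0,0]],[[-15,0,-40],[0,0,0]],[[-5,-40,-50],[0,0,0]],[[15,-85,-50],[0,0,0]],[[40,-127,-50],[0,0,0]],[[40,-127,-30],[0,0,0]],[[40,-127,-10],[0,0,0]],[[40,-127,-4],[0,0,0]],[[40,-127,-4],[0,0,0]],[[40,-127,-4],[0,0,0]]]' 0; python3 -m pendant '[[[0,5,0],[0,0,0]],[[0,8,0],[0,0,0]],[[0,10,0],[0,0,0]],[[0,12,0],[0,0,0]],[[0,14,0],[0,0,0]],[[0,14,0],[0,0,0]]]'
```

```text
time_s: 4.8
tcp_pos: [0.5976, -0.2902, 0.1335]
ee_rot: [[-1.0, -0.001, 0.001], [-0.001, 1.0, -0.001], [-0.001, -0.001, -1.0]]
wrist_force: [0.3, 0.3, -0.7]
gripper_width: 0.171
gripper_force: 0.0
time_s: 5.4
tcp_pos: [0.5969, -0.276, 0.1329]
ee_rot: [[-1.0, -0.0, -0.0], [-0.0, 1.0, 0.0], [0.0, 0.0, -1.0]]
wrist_force: [0.1, -0.6, 1.3]
gripper_width: 0.007
gripper_force: 0.0
```

```bash
python3 -m pendant '[[[0,1,0],[0,0,0]],[[0,2,0],[0,0,0]],[[0,3,0],[0,0,0]],[[0,3,0],[0,0,0]]]'; python3 -m pendant '[[[0,1,0],[0,0,0]],[[0,2,0],[0,0,0]],[[0,2,0],[0,0,0]]]'
python3 - <<'E'
from h import *
C=cam("top")
im=C[0][152:246,198:322]
cv2.imwrite("pics/topc3.png",cv2.resize(im[:,:,::-1],None,fx=6,fy=6,interpolation=cv2.INTER_CUBIC))
E
```

```text
time_s: 5.8
tcp_pos: [0.5968, -0.2733, 0.1328]
ee_rot: [[-1.0, 0.0, -0.0], [0.0, 1.0, 0.0], [0.0, 0.0, -1.0]]
wrist_force: [-0.0, 0.8, 0.1]
gripper_width: 0.008
gripper_force: 0.0
time_s: 6.1
tcp_pos: [0.5969, -0.2717, 0.1328]
ee_rot: [[-1.0, 0.0, 0.0], [0.0, 1.0, -0.001], [-0.0, -0.001, -1.0]]
wrist_force: [-0.4, -1.9, -0.9]
gripper_width: 0.008
gripper_force: 1.0
```

View pics/topc3.png

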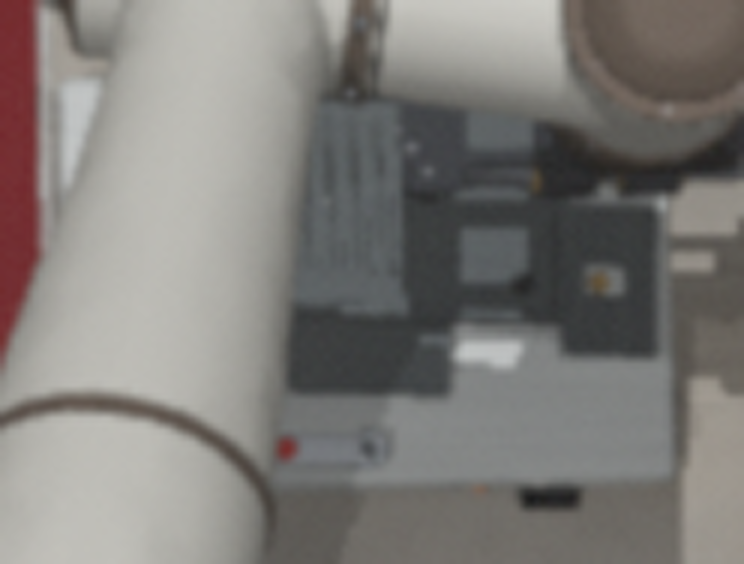

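The slot centre is at about (605,281) and the pin at (598,281), so the slot is still about 3 mm too far right. Contact has just begun, so I'll push on about 4 mm.

```bash
python3 -m pendant '[[[0,1,0],[0,0,0]],[[0,2,0],[0,0,0]],[[0,3,0],[0,0,0]],[[0,4,0],[0,0,0]],[[0,4,0],[0,0,0]]]'; python3 -m pendant '[[[0,-10,0],[0,0,0]],[[0,-15,-20],[0,0,0]],[[0,-15,-60],[0,0,0]],[[-50,20,-60],[0,0,0]],[[-90,60,-60],[0,0,0]],[[-90,105,-60],[0,0,0]],[[-90,145,-60],[0,0,0]],[[-90,165,-40],[0,0,0]],[[-90,165,0],[0,0,0]],[[-90,165,4],[0,0,0]]]'
python3 - <<'E'
from h import *
C=cam("top")
im=C[0][152:246,198:322]
cv2.imwrite("pics/topc4.png",cv2.resize(im[:,:,::-1],None,fx=6,fy=6,interpolation=cv2.INTER_CUBIC))
E
```

```text
time_s: 6.65
tcp_pos: [0.5971, -0.2672, 0.1329]
ee_rot: [[-1.0, 0.0, 0.001], [0.0, 1.0, 0.0], [-0.001, 0.0, -1.0]]
wrist_force: [0.4, -3.9, -2.0]
gripper_width: 0.003
gripper_force: 1.5
time_s: 7.65
tcp_pos: [0.6835, -0.101, 0.1234]
ee_rot: [[-1.0, -0.0, -0.012], [-0.0, 1.0, 0.002], [0.012, 0.002, -1.0]]
wrist_force: [-2.0, 0.1, -0.8]
gripper_width: 0.006
gripper_force: 0.0
```

View pics/topc4.png

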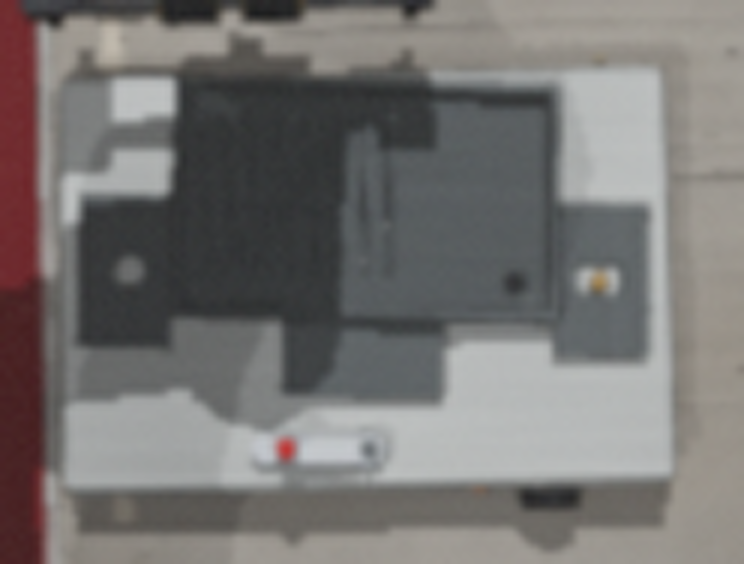

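The slot is now centred on its pin at (598,281). The left hole is at (129,270) and its pin belongs at (132,292), so it needs about 11 mm forward. I'll push the back edge at the left end.

```bash
python3 -m pendant '[[[10,15,0],[0,0,0]],[[30,15,0],[0,0,0]],[[40,15,0],[0,0,0]],[[44,15,0],[0,0,0]],[[46,15,0],[0,0,0]],[[48,15,0],[0,0,0]],[[49,15,0],[0,0,0]],[[50,15,0],[0,0,0]],[[50,15,0],[0,0,0]]]';  python3 -m pendant '[[[1,0,0],[0,0,0]],[[2,0,0],[0,0,0]],[[3,0,0],[0,0,0]],[[4,0,0],[0,0,0]],[[4,0,0],[0,0,0]]]'
python3 - <<'E'
from h import *
C=cam("top")
im=C[0][152:246,198:322]
C=cam("side"); o=proj(C,(.56,-.16,.06)).astype(int); s=C[0][o[1]-47:o[1]+47,o[0]-62:o[0]+62]
im=np.hstack([im,s]); cv2.imwrite("pics/c5.png",cv2.resize(im[:,:,::-1],None,fx=3.2,fy=3.2,interpolation=cv2.INTER_CUBIC))
E
```

```text
time_s: 8.6
tcp_pos: [0.6355, -0.0873, 0.128]
ee_rot: [[-1.0, 0.001, -0.004], [0.001, 1.0, 0.0], [0.004, 0.0, -1.0]]
wrist_force: [0.2, 0.9, 0.6]
gripper_width: 0.006
gripper_force: 0.0
time_s: 9.1
tcp_pos: [0.6328, -0.0872, 0.1287]
ee_rot: [[-1.0, 0.0, -0.0], [0.0, 1.0, 0.0], [0.0, 0.0, -1.0]]
wrist_force: [3.0, 0.5, -1.5]
gripper_width: 0.004
gripper_force: 1.1
```

View pics/c5.png

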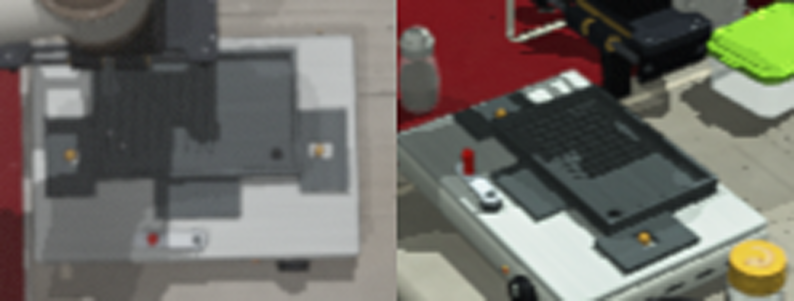

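Brass shows in both holes, at (70,154) and (319,150) in the top half, and the plate lies flat in the side view. It's seated. Now I'll retreat and go to the front of the catch knob.

```bash
python3 -m pendant '[[[-15,0,0],[0,0,0]],[[-15,0,-40],[0,0,0]],[[-10,0,-80],[0,0,0]],[[35,0,-92],[0,0,0]],[[80,-10,-92],[0,0,0]],[[125,-20,-92],[0,0,0]],[[170,-33,-92],[0,0,0]],[[205,-33,-92],[0,0,0]],[[213,-33,-80],[0,0,0]],[[213,-33,-60],[0,0,0]]]'; python3 -m pendant '[[[0,0,25],[0,0,0]],[[0,0,43],[0,0,0]],[[0,0,50],[0,0,0]],[[0,0,50],[0,0,0]]]'
python3 - <<'E'
from h import *
C=cam("side"); o=proj(C,(.45,-.14,.08)).astype(int); s=C[0][o[1]-47:o[1]+47,o[0]-62:o[0]+62]
cv2.imwrite("pics/s6.png",cv2.resize(s[:,:,::-1],None,fx=5,fy=5,interpolation=cv2.INTER_CUBIC))
E
```

```text
time_s: 10.2
tcp_pos: [0.4178, -0.1208, 0.19]
ee_rot: [[-1.0, 0.001, 0.001], [0.001, 1.0, -0.0], [-0.001, -0.0, -1.0]]
wrist_force: [0.7, 0.3, -0.1]
gripper_width: 0.007
gripper_force: 0.0
time_s: 10.6
tcp_pos: [0.4189, -0.1205, 0.1382]
ee_rot: [[-1.0, 0.0, -0.003], [0.0, 1.0, -0.0], [0.003, -0.0, -1.0]]
wrist_force: [0.7, -0.1, 0.0]
gripper_width: 0.007
gripper_force: 0.0
```

View pics/s6.png

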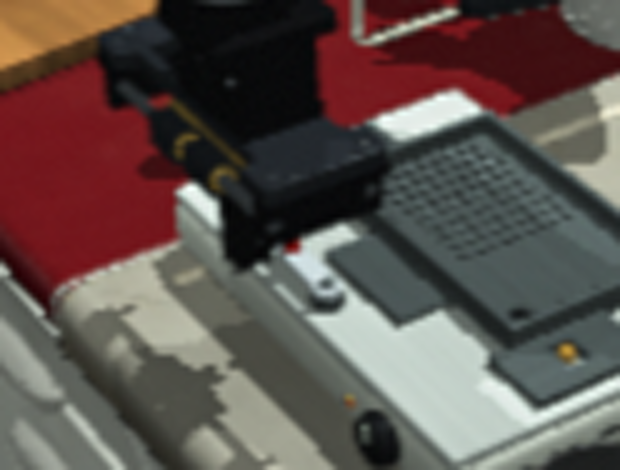

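The side view shows the closed tips just in front of the red knob at (290,245), at knob height. First push: backwards.

```bash
python3 -m pendant '[[[-10,0,0],[0,0,0]],[[-16,0,0],[0,0,0]],[[-22,-2,0],[0,0,0]],[[-27,-4,0],[0,0,0]],[[-32,-6,0],[0,0,0]],[[-36,-9,0],[0,0,0]],[[-40,-11,0],[0,0,0]],[[-43,-14,0],[0,0,0]],[[-45,-15,0],[0,0,0]],[[-45,-15,0],[0,0,0]]]'; python3 -m pendant '[[[12,2,0],[0,0,0]],[[12,30,0],[0,0,0]],[[0,40,0],[0,0,0]],[[-19,40,0],[0,0,0]],[[-19,35,0],[0,0,0]],[[-19,27,0],[0,0,0]],[[-19,27,0],[0,0,0]]]'
python3 - <<'E'
from h import *
C=cam("top")
hsv=cv2.cvtColor(C[0],cv2.COLOR_RGB2HSV); m=cv2.inRange(hsv,(0,150,90),(8,255,255))|cv2.inRange(hsv,(172,150,90),(180,255,255))
m[:152]=0;m[246:]=0;m[:,:212]=0;m[:,322:]=0
ys,xs=np.nonzero(m);print(len(xs))
if len(xs):
  k=ray(C,xs.mean(),ys.mean(),.08);print(k,np.degrees(np.arctan2(k[0]-.4469,k[1]+.1617)))
E
```

```text
time_s: 11.65
tcp_pos: [0.4644, -0.1358, 0.1386]
ee_rot: [[-1.0, 0.001, -0.002], [0.001, 1.0, -0.0], [0.002, -0.0, -1.0]]
wrist_force: [-2.7, -1.1, -0.4]
gripper_width: 0.004
gripper_force: 1.4
time_s: 12.35
tcp_pos: [0.4833, -0.1092, 0.1386]
ee_rot: [[-1.0, 0.002, -0.0], [0.002, 1.0, 0.0], [0.0, 0.0, -1.0]]
wrist_force: [-0.5, 0.2, -0.1]
gripper_width: 0.006
gripper_force: 0.0
0
```

```bash
python3 -m pendant '[[[0,-6,0],[0,0,0]],[[0,-12,0],[0,0,0]],[[0,-17,0],[0,0,0]],[[0,-21,0],[0,0,0]],[[0,-25,0],[0,0,0]],[[0,-28,0],[0,0,0]],[[0,-30,0],[0,0,0]],[[0,-30,0],[0,0,0]]]'; python3 -m pendant '[[[0,-2,0],[0,0,0]],[[0,-3,0],[0,0,0]],[[0,-4,0],[0,0,0]],[[0,-4,0],[0,0,0]]]'
```

```text
time_s: 13.2
tcp_pos: [0.4835, -0.1387, 0.1387]
ee_rot: [[-1.0, 0.001, -0.001], [0.001, 1.0, -0.0], [0.001, -0.0, -1.0]]
wrist_force: [-0.1, 0.8, 0.4]
gripper_width: 0.003
gripper_force: 0.2
time_s: 13.6
tcp_pos: [0.4839, -0.1419, 0.1387]
ee_rot: [[-1.0, 0.0, 0.0], [0.0, 1.0, 0.001], [-0.0, 0.001, -1.0]]
wrist_force: [1.9, 3.9, -0.3]
gripper_width: 0.002
gripper_force: 2.3
```

```bash
python3 -m pendant '[[[0,-1,0],[0,0,0]],[[0,-2,0],[0,0,0]],[[0,-3,0],[0,0,0]],[[0,-3,0],[0,0,0]]]'; python3 -m pendant '[[[0,-2,0],[0,0,0]],[[0,-2,0],[0,0,0]]]'
```

```text
time_s: 14.0
tcp_pos: [0.4844, -0.145, 0.1388]
ee_rot: [[-1.0, -0.0, 0.001], [-0.0, 1.0, 0.0], [-0.001, 0.0, -1.0]]
wrist_force: [2.2, 4.3, -1.0]
gripper_width: 0.008
gripper_force: 2.2
time_s: 14.2
tcp_pos: [0.4845, -0.1462, 0.1387]
ee_rot: [[-1.0, 0.0, 0.002], [0.0, 1.0, 0.002], [-0.002, 0.002, -1.0]]
wrist_force: [1.9, 10.4, 0.3]
gripper_width: 0.007
gripper_force: 4.9
```

```bash
python3 -m pendant '[[[0,-1,0],[0,0,0]],[[0,-1,0],[0,0,0]]]'; python3 -m pendant '[[[0,20,0],[0,0,0]],[[0,35,-10],[0,0,0]],[[0,45,-50],[0,0,0]],[[0,80,-90],[0,0,0]],[[0,125,-120],[0,0,0]],[[20,170,-120],[0,0,0]],[[30,215,-120],[0,0,0]],[[30,225,-120],[0,0,0]],[[30,225,-120],[0,0,0]]]'
python3 - <<'E'
from h import *
C=cam("top")
hsv=cv2.cvtColor(C[0],cv2.COLOR_RGB2HSV); m=cv2.inRange(hsv,(0,150,90),(8,255,255))|cv2.inRange(hsv,(172,150,90),(180,255,255))
m[:152]=0;m[246:]=0;m[:,:212]=0;m[:,322:]=0
ys,xs=np.nonzero(m);print(len(xs))
if len(xs):
  k=ray(C,xs.mean(),ys.mean(),.08);print(k,np.degrees(np.arctan2(k[0]-.4469,k[1]+.1617)))
im=C[0][152:246,198:322]
C=cam("side"); o=proj(C,(.56,-.16,.06)).astype(int); s=C[0][o[1]-47:o[1]+47,o[0]-62:o[0]+62]
im=np.hstack([im,s]); cv2.imwrite("pics/c7.png",cv2.resize(im[:,:,::-1],None,fx=3.2,fy=3.2,interpolation=cv2.INTER_CUBIC))
E
```

```text
time_s: 14.4
tcp_pos: [0.4845, -0.1464, 0.1387]
ee_rot: [[-1.0, 0.0, 0.002], [0.0, 1.0, 0.003], [-0.002, 0.003, -1.0]]
wrist_force: [2.5, 13.9, 0.1]
gripper_width: 0.006
gripper_force: 6.8
time_s: 15.3
tcp_pos: [0.4534, 0.0775, 0.2588]
ee_rot: [[-1.0, -0.003, -0.001], [-0.003, 1.0, -0.001], [0.001, -0.001, -1.0]]
wrist_force: [0.4, -0.8, 0.7]
gripper_width: 0.005
gripper_force: 0.0
1
[ 0.48536147 -0.16196936  0.08      ] 90.4012527559888
```

View pics/c7.png

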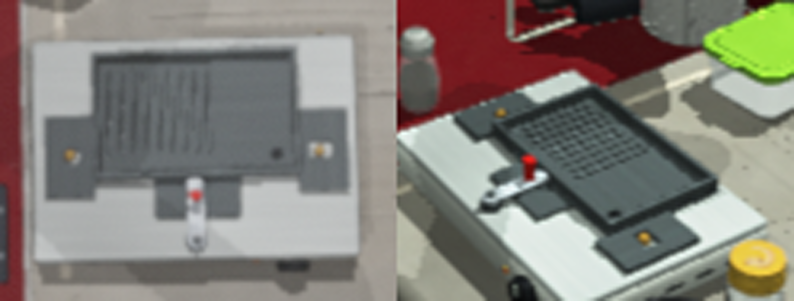

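The plate lies flat with brass in both holes, at (70,155) and (319,150). The catch points straight back over the tongue with the knob at (196,195), and the arm is clear of everything. Handing in.

```bash
python3 -c "
from station import r
print(r.finish_job())"
```

```text
the job is handed in; nothing more can be done
None
```

The griddle plate is seated flat over both pins, the catch is pushed round to its stop over the tongue, and I touched none of the other things; the job was handed in at about 15 s.

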